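# Find the empty wells of a bottle block by touch and load them

### The arm

A 6-joint arm with a two-finger parallel gripper is mounted at the origin on the work surface. World frame = base frame: x ahead of the robot, y to its left, z up, the work surface at z = 0. Lengths are in m, angles in rad, forces in N, time in s.
With the tool pointing down it reaches from about 0.275 to 0.825 m from the base axis. Payload 4.9 kg.
Tool frame: the origin (TCP) lies midway between the tips of the shut fingers; the grasp point (between the pads) lies 19 mm behind it (grip_point_offset is the distance from the TCP to the grasp point, in m); z points along the fingers, y is the line along which they close (so a half turn about z gives the same grasp; the last joint's range is limited). The gripper opens to 85 mm and grips with 20 to 120 N. Pads are 22 mm wide; open, the fingers measure 114 mm over their backs; the gripper's body (76 mm by 85 mm) begins 54 mm behind the grasp point. The pads swing forward as they close: fully open they stand 13 mm farther back than shut.
Start: joints at [-1.335, 0.326, -0.193, 1.052, 0, 1.437], TCP at [0.199, -0.513, 0.231] pointing down, gripper open.
Joint ranges: [-2.65, 2.65], [-0.97, 1.79], [-1.3, 1.35], [-1.93, 2.1], [-1.47, 1.37], [-3.14, 3.14]. Speed limits (rad/s): [2.57, 2.57, 3.14, 3.14, 3.14, 3.14].

### API

Orientations are given as a rotation vector (axis times angle).
In Python, from cell import * gives the robot as it stands. Calls block until the motion is done:
- movep(position, orientation): joint-space move of the TCP to a pose.
- move_l(position, velocity=0.15, rot=None, until_force=None): straight line of the TCP; rot=None keeps the orientation; velocity is the mean speed in m/s. With until_force (N) it stops when the force on the tool has changed by that much, and returns True; else False.
- set_joints(angles): joint-space move.
- let_go() and grab(newtons=None): open the fingers fully, or close them until they stop; newtons is the grip in N (None keeps the last).
- sleep(seconds).
- ik(position, orientation): joint angles nearest the present ones, or None.
- get_state(): the state.
- grab_frame(name): name is "side" or "top"; returns a dict with "img" (400x640x3 uint8, red, green, blue), "fx", "fy", "cx", "cy" (pixels), "k1" (the pictures are not rectified: a ray, as slopes to the right and down, at radius r is drawn at 1 + k1 r^2 times it, then the intrinsics apply), "cam_to_world" (4x4, takes a point from camera to world coordinates). Camera axes: x right, y down, z forward; pixel columns grow to the right and rows downward; lengths in m; the calibration is good to about 2 mm. A picture is of the moment at which its call begins. There is no depth.
A pose or a line that the arm cannot do raises MotionError and nothing moves.
- sign_off(): hands the job in; it is judged then, once.
Trained networks look in the newest picture that a camera, given by its name, has taken for a name from the list of things; names that differ only in an ending like _2 or _b are one class to them, and where a whole thing is asked for, a point or a joint stands for the part that bears it (a point fixed in the world has none). Each returns a list of dicts, best first, with "score" (0 to 1); they miss things now and then, are a little off and sometimes report something else, mostly with a low value. They report only what shows in the picture. A call takes as long as a camera call.
- spot_in(camera, name): "centre" ([column, row] in pixels, amid what is visible of it).
- silhouettes(camera, name): "mask" (400x640 bool, what is visible of it) and "centre" ([column, row] in pixels, amid what is visible of it).
- tip_of(camera, name): "centre" ([column, row] in pixels: a listed point, or the origin of a listed thing).
The state is a dict: "clock": time; "q": joint angles; "joint_velocities": joint speeds; "tau": joint torques, N m; "position": TCP position; "eef_rot": TCP orientation; "contact_force": force on the tool from outside, world axes, zero at the start; "wrist_torque": the same for the moment, N m; "finger_gap": opening from 0.0 (shut) to 1.0 (fully open); "grasp_force": force on a finger pad.
Only numpy, scipy, OpenCV 4.12 (cv2) and the standard library are available. Lean on these libraries where they do the work, as an engineer would, in place of code of your own. Each camera call takes 0.05 s, during which the arm holds its last target. There are 200 camera calls.

### The job

Two of the six wells of the grey bottle block are empty; in the other four a hidden spacer lies under the metal cover plate, and all six look alike. Before you touch the bottles, feel the plates by pressing on them with the gripper: the plate of an empty well slides down and stays there, so push both of these fully down. Then stand the two white bottles upright in the two opened wells, one in each, lowering them gently without dropping them, let go, and leave the other things on the bench where they are.

Things in the scene. Friction and masses are not known exactly. Their poses are not given: they have to be found in the camera images.
- rack: grey bottle block, fixed to the bench, 150 (x) x 220 (y) x 60 mm high, 2 x 3 square wells 60 mm wide inside, walls 10 mm. Origin: centre of its underside, on the bench; z up. Well centres at x = -35 and +35 mm, y = -70, 0 and +70 mm in its frame. Each well is closed by an aluminium plate 58 mm square, 6 mm thick, its top 2 mm below the rim
- rack_top (a point): centre of the bottle block's top, at rim height (60 mm above the bench), same axes. An empty well's plate slides down 42 mm (top from 58 to 16 mm above the bench), stays there and is then the floor a bottle stands on. The plate of a well with a spacer gives only a few mm, springily (1500 N/m, hard stop at 10 mm), and comes back up
- plate_a (a joint): how far the plate over one of the two empty wells (the first one; which well it is, is not told) has been pushed down, in m: 0 at the start, 0.042 fully down. It moves against about 4 N of steady friction (about 5 N at 60 mm/s), and stays where it is left; a standing bottle's weight does not move it
- plate_b (a joint): how far the plate over one of the two empty wells (the second one; which well it is, is not told) has been pushed down, in m: 0 at the start, 0.042 fully down. It moves against about 4 N of steady friction (about 5 N at 60 mm/s), and stays where it is left; a standing bottle's weight does not move it
- bottle_a_center (a point): white plastic screw-cap bottle with a grey cap, standing loose on the bench, about 160 g, one of two alike: 110 mm tall, round body 44 mm in diameter up to 88 mm above its base, cap 32 mm in diameter. The point is on its axis, half-way up (55 mm above its base); z is its axis, up
- bottle_b_center (a point): white plastic screw-cap bottle with a grey cap, standing loose on the bench, about 160 g, the other of two alike: 110 mm tall, round body 44 mm in diameter up to 88 mm above its base, cap 32 mm in diameter. The point is on its axis, half-way up (55 mm above its base); z is its axis, up
- bottle_a: the same bottle as bottle_a_center; this origin is the centre of its underside. In an opened well its lower 44 mm is inside the well with 8 mm of room around, too little for fingers: grip the body 70 to 78 mm above the base
- bottle_b: the same bottle as bottle_b_center; this origin is the centre of its underside. In an opened well its lower 44 mm is inside the well with 8 mm of room around, too little for fingers: grip the body 70 to 78 mm above the base
- wellplate: clear multi-well plate 127 x 85 x 15 mm lying flat, a bystander to be left alone; origin at the centre of its underside
- tuberack: white rack 80 x 200 x 50 mm with five blue-capped tubes, 109 mm high in all, a bystander to be left alone; origin at the centre of its underside
- glovebox: cardboard glove box 120 x 220 x 70 mm, a bystander to be left alone; origin at the centre of its underside

How it is judged:
By the outcome, as a careful person would: the job done as asked, in the order asked, and still so for the second after the job is handed in, with the robot touching nothing.
It also fails if it takes over 67 s, if anything falls off the work surface, if the arm or the gripper's body presses on something with over 40 N, if the wrist force passes 120 N, or if a joint passes its speed limit or range.

## Working session

There is one attempt and no reset: what is moved stays moved. The work goes in short steps, each a Python script; the robot and the scene stay as the last script left them, time stands still between calls to the robot, and variables do not carry over. Pictures are saved under pics/ and viewed, at most 10 in all, crops included, and the job is handed in when it is done.

```bash
mkdir -p pics; cat > h.py <<'E'
from cell import *
import numpy as np, cv2
def ray(f,px):
    K=np.array([[f["fx"],0,f["cx"]],[0,f["fy"],f["cy"]],[0,0,1]])
    d=np.array([(px[0]-f["cx"])/f["fx"],(px[1]-f["cy"])/f["fy"]]); u=d.copy()
    for _ in range(20): u=d/(1+f["k1"]*(u@u))
    T=np.array(f["cam_to_world"]); return T[:3,3],T[:3,:3]@np.array([u[0],u[1],1])
def at_z(f,px,z):
    o,d=ray(f,px); return o+d*(z-o[2])/d[2]
def proj(f,p):
    T=np.array(f["cam_to_world"]); c=T[:3,:3].T@(np.array(p)-T[:3,3]); u=c[:2]/c[2]
    u=u*(1+f["k1"]*(u@u)); return np.array([u[0]*f["fx"]+f["cx"],u[1]*f["fy"]+f["cy"]])
def save(f,n): cv2.imwrite("pics/"+n,f["img"][:,:,::-1])
E
python3 - <<'E'
from h import *
for c in("top","side"):
    f=grab_frame(c);save(f,c+"0.png");print(c,np.round(f["cam_to_world"],3).tolist())
    for n,z in(("rack_top",.06),("rack",0),("bottle_a_center",.055),("bottle_a",0),("wellplate",0),("tuberack",0),("glovebox",0)):
        for r in tip_of(c,n): print(n,np.round(r["centre"],1),round(r["score"],2),np.round(at_z(f,r["centre"],z),3))
s=get_state();print(s["clock"],s["eef_rot"],s["contact_force"])
E
```

```text
top [[0.005, -0.989, 0.145, 0.436], [-1.0, -0.003, 0.018, -0.004], [-0.017, -0.145, -0.989, 1.151], [0.0, 0.0, 0.0, 1.0]]
rack_top [306.2 226.1] 0.65 [0.528 0.04  0.06 ]
rack [306.8 228.9] 0.66 [0.524 0.041 0.   ]
bottle_a_center [411.  250.2] 0.73 [ 0.458 -0.271  0.055]
bottle_a [409.4 247.7] 0.84 [ 0.467 -0.279  0.   ]
bottle_a [397.2 206.6] 0.61 [ 0.596 -0.245  0.   ]
bottle_a [401.5 203.3] 0.22 [ 0.607 -0.259  0.   ]
wellplate [299.1 149.6] 0.7 [0.782 0.068 0.   ]
tuberack [466.7 224.9] 0.58 [ 0.538 -0.463  0.   ]
glovebox [161.3 237.8] 0.6 [0.494 0.504 0.   ]
glovebox [296.2 149.4] 0.52 [0.783 0.077 0.   ]
side [[-0.88, -0.353, 0.319, 0.102], [-0.475, 0.659, -0.583, 0.902], [-0.005, -0.664, -0.747, 1.246], [0.0, 0.0, 0.0, 1.0]]
rack_top [331.3 224.1] 0.85 [0.523 0.033 0.06 ]
rack [328.5 238.9] 0.97 [0.525 0.044 0.   ]
bottle_a_center [388.5 166.6] 0.97 [ 0.47  -0.276  0.055]
bottle_a [385.6 174.5] 0.74 [ 0.481 -0.291  0.   ]
bottle_a [352.4 169.2] 0.62 [ 0.591 -0.261  0.   ]
wellplate [251.4 213.3] 0.6 [0.788 0.069 0.   ]
tuberack [387.6 134.9] 0.72 [ 0.554 -0.481  0.   ]
glovebox [257.8 375.5] 0.97 [0.484 0.505 0.   ]
0.8 [3.08801504e+00 5.77621675e-01 3.20345728e-05] [-0.03275023 -0.79703281 -0.34783751]
```

View pics/top0.png

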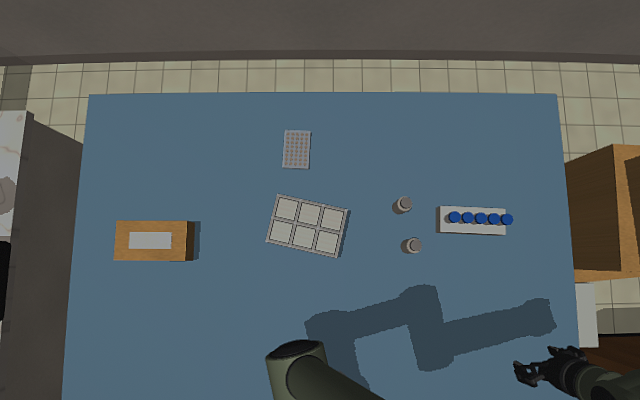

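View pics/side0.png

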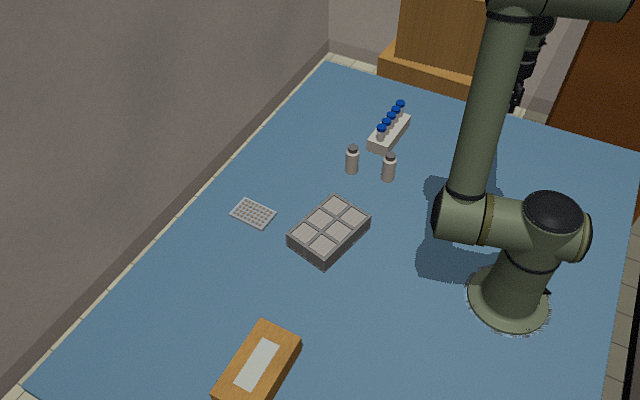

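The top view shows the rack at about (307,226), tilted roughly 12°, with its plates light grey. The bottles are at (404,205) and (411,245). The side view agrees, and nothing hides the rack. Next I'll fit the known shapes to the masks in both views.

```bash
cat > fit.py <<'E'
from h import *
from scipy.optimize import minimize
def hull_iou(f,pts,mask,S=4):
    p=np.array([proj(f,q) for q in pts]); h=cv2.convexHull(((p+.5)*S-.5).astype(np.float32))
    im=np.zeros((400*S,640*S),np.uint8); cv2.fillConvexPoly(im,np.round(h*16).astype(np.int32),1,shift=4)
    a=cv2.resize(im.astype(np.float32),(640,400),interpolation=cv2.INTER_AREA)
    return np.minimum(a,mask).sum()/np.maximum(a,mask).sum()
def box(v):
    c,s=np.cos(v[2]),np.sin(v[2])
    return [(v[0]+c*x-s*y,v[1]+s*x+c*y,z) for x in(-.075,.075) for y in(-.11,.11) for z in(0,.06)]
A=np.linspace(0,2*np.pi,24,endpoint=False)
def cyl(v,b=0):
    return [(v[0]+r*np.cos(a),v[1]+r*np.sin(a),b+z) for r,z in((.022,0),(.022,.088),(.016,.11)) for a in A]
def fit(fm,shape,v0,step):
    o=None
    sim=np.vstack([v0]+[np.array(v0)+np.eye(len(v0))[i]*step[i] for i in range(len(v0))])
    r=minimize(lambda v:-sum(hull_iou(f,shape(v),m) for f,m in fm),v0,method="Nelder-Mead",options=dict(initial_simplex=sim,maxiter=80,xatol=2e-4,fatol=1e-4))
    return r.x,[hull_iou(f,shape(r.x),m) for f,m in fm]
E
python3 - <<'E'
from fit import *
F={c:grab_frame(c) for c in("top","side")}
M={c:silhouettes(c,"rack")[0]["mask"] for c in F}
for cs in(("top","side"),("top",),("side",)):
    print("rack",cs,*fit([(F[c],M[c]) for c in cs],box,[.526,.04,-.2],[.01,.01,.1]))
B={c:silhouettes(c,"bottle_a") for c in F}
for c in F: print([(np.round(b["centre"]),round(b["score"],2),b["mask"].sum()) for b in B[c]])
for g in([.463,-.277],[.593,-.255]):
    fm=[(F[c],min(B[c],key=lambda b:np.linalg.norm(b["centre"]-proj(F[c],[*g,.055])))["mask"]) for c in F]
    for x in(fm,fm[:1],fm[1:]): print("bottle",*fit(x,cyl,g,[.008,.008]))
    
E
```

```text
rack ('top', 'side') [ 0.53125224  0.03925668 -0.22040414] [np.float32(0.28545672), np.float32(0.57405686)]
rack ('top',) [ 0.53250611  0.03991555 -0.22538561] [np.float32(0.2881214)]
rack ('side',) [ 0.53029605  0.037685   -0.21100814] [np.float32(0.57684124)]
[(array([412., 246.]), 0.72, np.int64(283)), (array([402., 206.]), 0.61, np.int64(232))]
[(array([387., 167.]), 0.83, np.int64(395)), (array([352., 159.]), 0.7, np.int64(373)), (array([351., 218.]), 0.38, np.int64(290))]
bottle [ 0.470532  -0.2732628] [np.float32(0.9187527), np.float32(0.8469653)]
bottle [ 0.47152044 -0.27199932] [np.float32(0.9429617)]
bottle [ 0.46882031 -0.27608594] [np.float32(0.90124923)]
bottle [ 0.5940004  -0.25053574] [np.float32(0.82996404), np.float32(0.9254344)]
bottle [ 0.59457121 -0.24807521] [np.float32(0.83905965)]
bottle [ 0.5943224 -0.2531021] [np.float32(0.93778837)]
```

The rack masks leave out the plates, so I'll fill them with their convex hull, refit and check the overlay.

```bash
python3 - <<'E'
from fit import *
F={c:grab_frame(c) for c in("top","side")};M={}
for c in F:
    m=silhouettes(c,"rack")[0]["mask"].astype(np.uint8)
    m=cv2.morphologyEx(m,cv2.MORPH_CLOSE,np.ones((3,3)))
    n,l,st,_=cv2.connectedComponentsWithStats(m); m=(l==1+np.argmax(st[1:,4])).astype(np.uint8)
    h=cv2.convexHull(cv2.findNonZero(m)); z=np.zeros_like(m); cv2.fillConvexPoly(z,h,1); M[c]=z
for cs in(("top",),("side",),("top","side")):
    v,i=fit([(F[c],M[c]) for c in cs],box,[.53,.04,-.22],[.01,.01,.1]); print(cs,v,i)
out=[]
for c,(u0,v0) in {"top":(250,170),"side":(270,170)}.items():
    im=cv2.resize(F[c]["img"][v0:v0+110,u0:u0+110,::-1],None,fx=3.6,fy=3.6,interpolation=cv2.INTER_CUBIC)
    R=np.array([[np.cos(v[2]),-np.sin(v[2])],[np.sin(v[2]),np.cos(v[2])]])
    def L(P): 
        q=[(proj(F[c],[*(v[:2]+R@np.array(p[:2])),p[2]])-[u0,v0]+.5)*3.6 for p in P]; cv2.polylines(im,[np.int32(q)],True,(0,0,255),1)
    L([(-.075,-.11,.06),(.075,-.11,.06),(.075,.11,.06),(-.075,.11,.06)])
    for x in(-.035,.035):
        for y in(-.07,0,.07): L([(x+a*.03,y+b*.03,.06) for a,b in((-1,-1),(1,-1),(1,1),(-1,1))])
    out.append(im)
cv2.imwrite("pics/ov.png",np.hstack(out))
E
```

```text
Traceback (most recent call last):
IndexError: list index out of range
```

```bash
cat > rk.py <<'E'
from fit import *
F={};M={}
for c in("top","side"):
    for k in range(6):
        F[c]=grab_frame(c); s=silhouettes(c,"rack")
        if s: break
    m=s[0]["mask"].astype(np.uint8)
    m=cv2.morphologyEx(m,cv2.MORPH_CLOSE,np.ones((3,3)))
    n,l,st,_=cv2.connectedComponentsWithStats(m); m=(l==1+np.argmax(st[1:,4])).astype(np.uint8)
    h=cv2.convexHull(cv2.findNonZero(m)); z=np.zeros_like(m); cv2.fillConvexPoly(z,h,1); M[c]=z
for cs in(("top",),("side",),("top","side")):
    v,i=fit([(F[c],M[c]) for c in cs],box,[.53,.04,-.22],[.01,.01,.1]); print(cs,v,i)
out=[]
for c,(u0,v0) in {"top":(250,170),"side":(270,170)}.items():
    im=cv2.resize(F[c]["img"][v0:v0+110,u0:u0+110,::-1],None,fx=3.6,fy=3.6,interpolation=cv2.INTER_CUBIC)
    R=np.array([[np.cos(v[2]),-np.sin(v[2])],[np.sin(v[2]),np.cos(v[2])]])
    def L(P): 
        q=[(proj(F[c],[*(v[:2]+R@np.array(p[:2])),p[2]])-[u0,v0]+.5)*3.6 for p in P]; cv2.polylines(im,[np.int32(q)],True,(0,0,255),1)
    L([(-.075,-.11,.06),(.075,-.11,.06),(.075,.11,.06),(-.075,.11,.06)])
    for x in(-.035,.035):
        for y in(-.07,0,.07): L([(x+a*.03,y+b*.03,.06) for a,b in((-1,-1),(1,-1),(1,1),(-1,1))])
    out.append(im)
cv2.imwrite("pics/ov.png",np.hstack(out))
E
python3 rk.py
```

```text
('top',) [ 0.53242492  0.0410486  -0.2217509 ] [np.float32(0.97082514)]
('side',) [ 0.53084409  0.03687129 -0.23119319] [np.float32(0.9762788)]
('top', 'side') [ 0.53144362  0.03935836 -0.22448761] [np.float32(0.9630482), np.float32(0.9685748)]
```

View pics/ov.png

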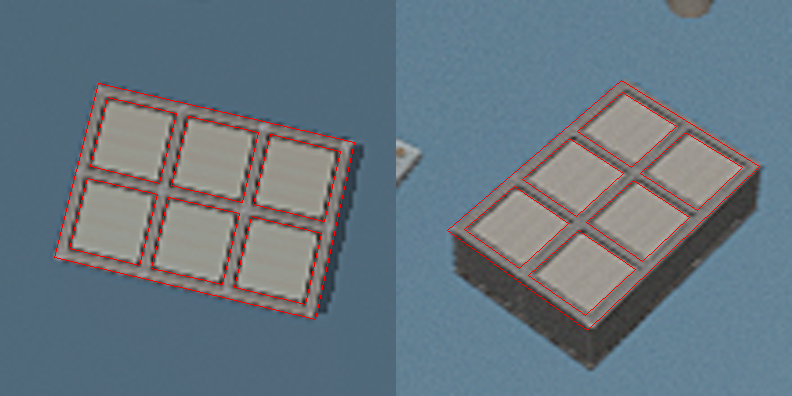

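Both views agree, with the rims and plates aligned to the fit: rack at (0.531, 0.039), yaw -0.2245. Next I press the plates.

```bash
cat >> h.py <<'E'
RK=np.array([.5314,.0393]);YAW=-.2245
def well(x,y):
    c,s=np.cos(YAW),np.sin(YAW); return RK+[c*x-s*y,s*x+c*y]
def down(psi): return np.pi*np.array([np.cos(psi/2),np.sin(psi/2),0])
E
cat > press.py <<'E'
from h import *
import json
grab(20)
W=[(-.035,-.07),(.035,-.07),(.035,0),(-.035,0),(-.035,.07),(.035,.07)]
o=down(YAW); print(ik([*well(*W[0]),.2],o))
movep([*well(*W[0]),.16],o)
E_=[]
for w in W:
    p=well(*w); move_l([*p,.066],.25)
    hit=move_l([*p,.0475],.04,until_force=9); s=get_state()
    print(w,hit,np.round(s["position"],4),np.round(s["contact_force"],1))
    if not hit:
        E_.append(w); h2=move_l([*p,.012],.05,until_force=15); s=get_state()
        print("  down",h2,np.round(s["position"],4),np.round(s["contact_force"],1))
    move_l([*p,.08],.25)
    if len(E_)==2: break
json.dump(E_,open("e.json","w")); print(get_state()["clock"])
E
python3 press.py
```

```text
[-0.19712864  0.22685749 -0.41378841  0.93015042  0.         -3.1142213 ]
(-0.035, -0.07) False [ 0.4819 -0.0212  0.0476] [ 1.5 -0.1  1.6]
  down True [ 0.4819 -0.0212  0.016 ] [-2.3 -0.3 10.3]
(0.035, -0.07) True [ 0.5491 -0.0364  0.0509] [-1.3  0.4 10.9]
(0.035, 0) True [0.5659 0.0306 0.0505] [-2.   0.7 11.2]
(-0.035, 0) False [0.4964 0.0472 0.0469] [-0.5  0.   0.9]
  down True [0.4964 0.0472 0.016 ] [-3.1  0.6 11.3]
12.475
```

Both empty wells are at rack x = -35, y = -70 and 0, and both plates are fully down (tips at z = 0.016). Next I pick the first bottle, gripping along rack x.

```bash
cat > pick.py <<'E'
from h import *
import sys
b=np.array([float(sys.argv[1]),float(sys.argv[2])]); o=down(YAW+np.pi/2)
s=get_state()["position"]
if len(sys.argv)<4: move_l([*s[:2],.2],.3)
let_go()
print(np.round(ik([*b,.2],o),2)); movep([*b,.19],o); move_l([*b,.052],.12)
grab(35); s=get_state(); print(s["finger_gap"],s["grasp_force"],np.round(s["position"],4))
move_l([*b,.16],.15); s=get_state(); print(s["finger_gap"],s["grasp_force"],s["contact_force"],s["clock"])
from fit import *
F={c:grab_frame(c) for c in("top","side")}
save(F["side"],f"grasp{sys.argv[1]}.png")
for c in F:
    for r in silhouettes(c,"bottle_a"):print(c,np.round(r["centre"]),r["score"],r["mask"].sum(), "exp",proj(F[c],[*b,.163]).round())
E
python3 pick.py .4705 -.273
```

```text
[-0.66  0.34 -0.26  0.97  0.    1.13]
0.5028206548830493 35.908584566786885 [ 0.4709 -0.2733  0.0525]
0.49896284635693994 35.72990408963051 [ 0.26227758  0.00962994 -1.42710251] 19.8583
top [402. 206.] 0.74 253 exp [421. 245.]
top [415. 246.] 0.67 167 exp [421. 245.]
side [393. 139.] 0.81 351 exp [391. 142.]
side [353. 162.] 0.55 369 exp [391. 142.]
```

```bash
python3 - <<'E'
from h import *
f=grab_frame("side")
out=[]
for c,(u0,v0) in {"top":(365,190),"side":(340,90)}.items():
    f=grab_frame(c); S=3.9
    im=cv2.resize(f["img"][v0:v0+100,u0:u0+100,::-1],None,fx=S,fy=S,interpolation=cv2.INTER_CUBIC)
    p=get_state()["position"]; A=np.linspace(0,6.28,30)
    for r,z in((.022,0),(.022,.088),(.016,.11)):
        q=[(proj(f,[p[0]+r*np.cos(a),p[1]+r*np.sin(a),p[2]-.052+z])-[u0,v0]+.5)*S for a in A]
        cv2.polylines(im,[np.int32(q)],True,(0,0,255),1)
    out.append(im)
cv2.imwrite("pics/g1.png",np.hstack(out))
E
```

```text
(no output)
```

View pics/g1.png

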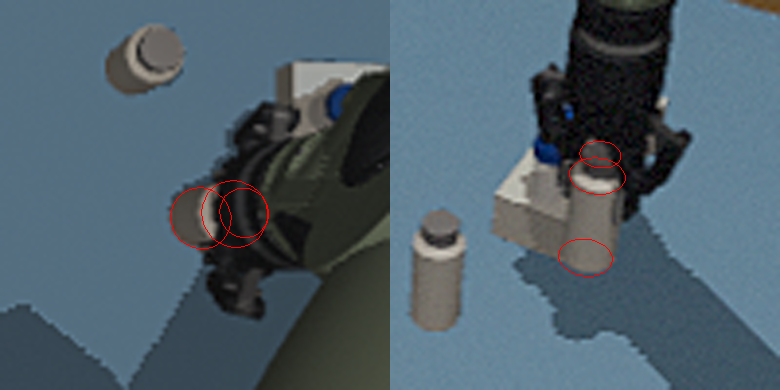

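The bottle is upright in the grip and within about 2 mm of prediction in both views. Next I place it in the centre well.

```bash
cat > place.py <<'E'
from h import *
import sys
w=well(float(sys.argv[1]),float(sys.argv[2])); o=down(YAW+np.pi/2)
movep([*w,.16],o); move_l([*w,.085],.12); sleep(.2)
print(get_state()["contact_force"])
hit=move_l([*w,.062],.025,until_force=3.5); s=get_state()
print(hit,np.round(s["position"],4),np.round(s["contact_force"],1),np.round(s["wrist_torque"],2),s["finger_gap"])
if hit and abs(s["position"][2]-.068)<.004:
    let_go(); move_l([*w,.19],.2)
f=grab_frame("side"); save(f,f"place{sys.argv[2]}.png"); print(get_state()["clock"])
E
python3 place.py -.035 0
```

```text
[ 0.83152569  0.72469178 -1.08818813]
True [0.4972 0.0471 0.0685] [-1.5  0.5  4.3] [-0.    0.16  0.02] 0.5015377585094523
24.3583
```

```bash
python3 pick.py .594 -.2505 noup && python3 - <<'E'
import cv2,numpy as np
a=cv2.imread("pics/place0.png") if __import__("os").path.exists("pics/place0.png") else cv2.imread("pics/place0.0.png")
b=cv2.imread("pics/grasp.594.png")
cv2.imwrite("pics/v.png",np.hstack([cv2.resize(a[130:280,260:410],None,fx=2.6,fy=2.6),cv2.resize(b[90:240,260:410],None,fx=2.6,fy=2.6)]))
E
```

```text
[-0.51  0.52  0.03  1.08  0.    1.28]
0.5015769882424903 35.39852559333667 [ 0.594  -0.2507  0.0526]
0.5044165961142013 35.77519952435978 [-0.38285312 -0.35398643 -2.87760246] 28.4
top [303. 236.] 0.65 172 exp [412. 199.]
top [404. 200.] 0.45 135 exp [412. 199.]
side [356. 135.] 0.62 373 exp [353. 134.]
side [336. 222.] 0.61 370 exp [353. 134.]
```

View pics/v.png

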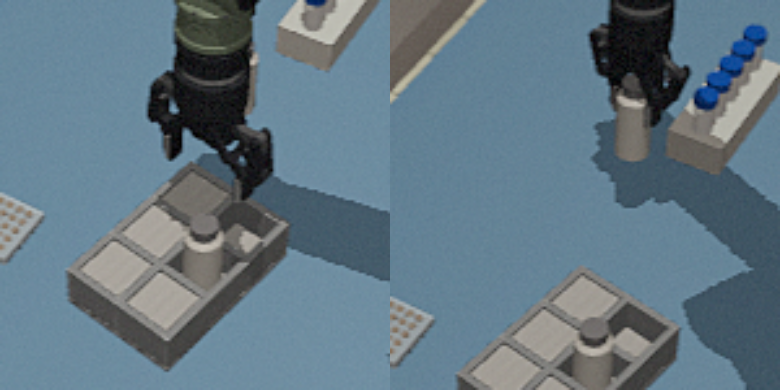

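The first bottle stands upright in the centre well at about (337,222), with the next well open beside it. The second is held straight, near (356,135). Next I place the second bottle.

```bash
python3 place.py -.035 -.07 && python3 - <<'E'
from h import *
p=get_state()["position"]; move_l([.40,-.25,.25],.3); f=grab_frame("side"); g=grab_frame("top")
cv2.imwrite("pics/end.png",np.hstack([cv2.resize(f["img"][130:280,260:410,::-1],None,fx=2.6,fy=2.6),cv2.resize(g["img"][130:280,240:390,::-1],None,fx=2.6,fy=2.6)]))
print(get_state()["clock"])
E
```

```text
[-0.53595008  0.44042647 -0.62705118]
True [ 0.4813 -0.0211  0.0683] [-1.  -0.6  5.1] [ 0.05  0.2  -0.01] 0.5072755052932587
32.5417
33.625
```

View pics/end.png

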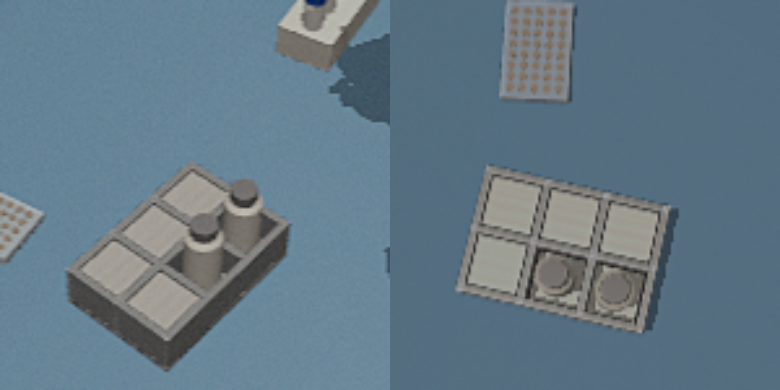

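Both bottles stand upright in the opened wells. The other four plates are level, the bystanders in view haven't moved, and the arm is clear.

```bash
python3 -c "
from cell import *
print(sign_off())"
```

```text
the job is handed in; nothing more can be done
None
```

I handed the job in at about 34 s: both empty wells' plates are fully down, and a white bottle stands upright in each of those wells, at rack x = -35 mm, y = -70 and 0.

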